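# Square up glued note pads and clamp them in the padding press

## Robot

A 6-joint arm with a two-finger parallel gripper is mounted at the origin on a cart in front of the work surface, level with it; the furniture and walls round the work are solid. World frame = base frame: x ahead of the robot, y to its left, z up, the work surface at z = 0. Lengths are in m, angles in rad, forces in N, time in s.
With the tool pointing down it reaches from about 0.3 to 0.875 m from the base axis. Payload 6.4 kg.
Tool frame: the origin (TCP) lies midway between the tips of the shut fingers; the grasp point (between the pads) lies 19 mm behind it (ctrl.tcp_to_grasp is the distance from the TCP to the grasp point, in m); z points along the fingers, y is the direction in which the jaws open and shut (so a half turn about z gives the same grasp; the last joint's range is limited). The gripper opens to 85 mm and grips with 20 to 120 N. Pads are 22 mm wide; open, the fingers measure 114 mm over their backs; the gripper's body (76 mm by 85 mm) begins 54 mm behind the grasp point. The pads swing forward as they close: fully open they stand 13 mm farther back than shut.
Start: joints at [-1.378, 0.181, 1.607, -0, 1.354, -0.206], TCP at [0.223, -0.53, 0.231] pointing down, gripper open.
Joint ranges: [-2.99, 2.99], [-0.89, 2.07], [0.3, 2.58], [-1.14, 4.28], [0, 2.63], [-3.12, 3.12]. Speed limits (rad/s): [2.57, 2.57, 3.01, 3.14, 3.14, 3.14].

## Interface

Orientations are given as a unit quaternion [w, x, y, z].
In Python, from bench import monitor, imaging, order, spotter, ctrl gives the robot as it stands.
- The arm moves only by the shell command python3 -m pendant 'ROWS'. ROWS is JSON, a list that holds one entry, the list of rows, each a list of 5 numbers: the shift along the world's x, y, z in mm, then the turn about the world's z in degrees, then the finger opening in mm, from 0 to 85.4. A call has 1 to 8 rows; each row shifts and turns the commanded pose from where the row before left it; what a row does not reach is not made up. A row lasts 1/8 s, in which the tool goes at most 62.5 mm and 10.7 degrees, less where a joint would pass 70% of its speed; a pose out of reach is approached as far as the arm can. A call with a gripper value outside its range is refused whole. The fingers move at their own pace and stop on an object; the grip force is fixed at half the most. Time passes only in rows, so rows that do not move let the fingers close. It gives the time, the measured TCP pose, the force and the opening at its end, in the units of the state.
- monitor.get_obs(): the state, without advancing time (a new reading comes with each control period).
- imaging.camera(name): name is "side" or "top" or "wrist"; returns a dict with "img" (420x560x3 uint8, red, green, blue), "vfov" (degrees; the focal length in pixels is half the picture's height over the tangent of half this angle, whatever the lens; pixels are square), "cx", "cy" (the principal point, pixels), "origin" and "orientation" of the camera in the world. Camera axes: x right, y down, z forward; pixel columns grow to the right and rows downward; lengths in m; the calibration is good to about 2 mm. A picture is of the moment at which its call begins. There is no depth.
- order.hand_in(): hands the job in, once; it reports no verdict.
Trained networks look in the newest picture that a camera, given by its name, has taken for a name from the list of things; names that differ only in an ending like _2 or _b are one class to them, and where a whole thing is asked for, a point or a joint stands for the part that bears it (a point fixed in the world has none). Each returns a list of dicts, best first, with "confidence" (0 to 1); they miss things now and then, are a little off and sometimes report something else, mostly with a low value. They report only what shows in the picture. A call takes as long as a camera call. They do not tell look-alikes from the thing itself.
- spotter.recognise(camera, thing): "at" ([x, y, z] in m, in the coordinates of the camera as it stood for that picture, good to about 4 mm: the middle of the surface that is visible of it).
- spotter.tip_of(camera, thing): "at" ([x, y, z] in m, in the coordinates of the camera as it stood for that picture, good to about 4 mm: a listed point, or the origin of a listed thing).
The state is a dict: "time_s": time; "q": joint angles; "dq": joint speeds; "joint_efforts": joint torques, N m; "eef_pos": TCP position; "eef_rot": TCP orientation; "wrist_force": force on the tool from outside, world axes, zero at the start; "torque": the same for the moment, N m; "opening": opening from 0.0 (shut) to 1.0 (fully open).
Only numpy, scipy, OpenCV 4.12 (cv2) and the standard library are available. Lean on these libraries where they do the work, as an engineer would, in place of code of your own. Each camera call takes 0.05 s, during which the arm holds its last target. There are 200 camera calls.

## Task

Two freshly glued note pads lie untidily one on the other on the bed of the padding press. Gently push them back until both spines sit square against the steel fence; then take the crank by its black grip and, without letting go, wind it steadily round clockwise until the rubber-faced plate bites on the pads, and about an eighth of a turn more, so that they are held firmly but not crushed. Let go and leave them clamped, and do not disturb the things standing around.

Things in the scene. Friction and masses are not known exactly. Their poses are not given: they have to be found in the camera images.
- press: Padding press, fixed to the desk: grey bed 220 x 190 mm, top 22 mm above the desk; two 16 mm columns, 76 mm either side of the screw; yoke across them, 36 mm deep, 121 to 151 mm up. Origin: on the desk under the screw's axis; x points from the open front to the back, z up. The bed runs from 165 mm in front of the origin to 55 mm behind; the fence's front face is 25 mm behind it.
- press_screw: Screw with all it carries: crank, grip and, below the yoke, a 46 x 116 mm plate with a soft rubber face. Origin: on its axis, at the top of the crank's hub; 236 mm above the desk at crank angle 0, sinking 16 mm per clockwise turn. The plate is fixed by a lock nut, each time differently: the rubber's underside is 156 to 168 mm below the origin, not known closer. Rubber yields 1 mm per 40 N.
- press_crank (a joint): Crank angle, rad, growing clockwise seen from above (lowers the plate); at 0 the arm points to the press's front. The screw's drag needs about 6 N at the grip while turning (less in a pause) and holds it where it is left. Once the plate bites, the pull needed rises by about 4 N over an eighth of a turn (then about 80 N on the stack). Under 35 N the pads are loose, over 120 N too tight.
- grip (a point): Centre of the crank's upright black grip: a round sleeve 20 mm thick, 50 mm tall (25 mm above and below this point), spinning freely on its own upright pin 50 mm from the screw's axis. It sinks with the screw, 16 mm per turn. The crank arm's top is 28 mm below this point.
- pad_a: Lower of two note pads lying one on the other on the bed, white paper on card: 148 mm (x, front edge to spine) x 105 mm (y) x 10 mm, 0.08 to 0.15 kg. Origin: centre of its underside; x points to the glued spine, towards the fence. With the spine at the fence the origin is 49 mm in front of the press's origin.
- pad_b: Upper note pad, same size, weight and axes as pad_a.
- tape_roll: Bystander: roll of brown packing tape standing on its flat side, 94 mm across, 48 mm tall. Origin: centre of its underside.
- rubber_stamp: Bystander: wooden hand stamp, 29 x 55 x 73 mm. Origin: centre of its underside.
- stapler: Bystander: blue stapler, 132 x 32 x 51 mm. Origin: centre of its underside.
- pen_pot: Bystander: dark pot of pens, 84 mm across, 174 mm tall. Origin: centre of its underside.
- fence (a point): Middle of the foot of the steel fence's front face, at bed height. The fence stands across the bed, 112 mm wide, 26 mm high above the bed; the pads' spines belong flat against it.
Things that resemble listed ones, but are neither listed nor needed, are in the scene too. Leave any purple look-alike of the pad_b alone.

How it is judged:
By the outcome, as a careful person would: the job done as asked, in the order asked, and still so for the second after the job is handed in, with the robot touching nothing.
It also fails if it takes over 72 s, if anything falls off the work surface, if the arm or the gripper's body presses on something with over 40 N, if the wrist force passes 120 N, or if a joint passes its speed limit or range.

## Working session

There is one attempt and no reset: what is moved stays moved. The work goes in short steps, Python scripts to look and compute and a shell command to move; the robot and the scene stay as the last step left them, time stands still between calls to the robot, and variables do not carry over. Pictures are saved under pics/ and viewed, about 8 in all and at most 12, crops included, and the job is handed in when it is done.

```bash
mkdir -p pics
cat > h.py <<'E'
from bench import monitor, imaging, order, spotter, ctrl
import numpy as np, cv2
from scipy.spatial.transform import Rotation as R
def cam(n,save=None):
    c=imaging.camera(n)
    if save: cv2.imwrite('pics/'+save,c['img'][:,:,::-1])
    return c
def rot(c):
    o=np.array(c['orientation'])
    return o if o.shape==(3,3) else R.from_quat(o[[1,2,3,0]]).as_matrix()
def w(c,p): return rot(c)@np.array(p)+np.array(c['origin'])
def f(c): return 210/np.tan(np.radians(c['vfov'])/2)
def px(c,P):
    p=rot(c).T@(np.array(P)-c['origin']); return np.array([c['cx']+f(c)*p[0]/p[2],c['cy']+f(c)*p[1]/p[2]])
def ray(c,uv,z):
    d=rot(c)@np.array([(uv[0]-c['cx'])/f(c),(uv[1]-c['cy'])/f(c),1]); o=np.array(c['origin']); return o+d*(z-o[2])/d[2]
E
python3 - <<'E'
from h import *
print(monitor.get_obs(),ctrl.tcp_to_grasp)
for n in['top','side']:
    c=cam(n,n+'0.png'); print(n,c['origin'],c['orientation'],c['vfov'],c['cx'],c['cy'])
    for t in['press','press_screw','grip','pad_a','pad_b','fence','tape_roll','rubber_stamp','stapler','pen_pot']:
        for r in spotter.tip_of(n,t)[:4]:
            P=w(c,r['at']); print(t,round(r['confidence'],2),P.round(3),px(c,P).round())
E
```

```text
{'time_s': 0.0, 'q': array([-1.37831372e+00,  1.81577018e-01,  1.60800267e+00,  2.66683985e-05,
        1.35381098e+00, -2.06336490e-01]), 'dq': array([-0.00053084,  0.00077539,  0.00128048, -0.00154762, -0.00098172,
        0.00062597]), 'joint_efforts': array([ 6.10458101e-04, -4.44867647e+01, -3.51334012e+01, -2.10688045e-04,
        9.24230641e-03, -2.04542499e-05]), 'eef_pos': array([ 0.2231862 , -0.52931607,  0.23036651]), 'eef_rot': array([-8.98892888e-04,  9.80183887e-01,  1.98087708e-01,  1.92459298e-05]), 'wrist_force': array([ 0.31696076,  0.17566764, -0.94491341]), 'torque': array([-0.00031179, -0.03952098, -0.03257995]), 'opening': 1.0006761733474692} 0.0187
top [0.41506765 0.09444893 1.41787217] [ 0.03005447 -0.70115909  0.71185809 -0.02703177] 44.812419707420005 277.5348716438753 205.648171932924
press 0.82 [ 0.61   0.136 -0.002] [264. 177.]
press_screw 0.75 [0.61  0.138 0.226] [260. 164.]
press_screw 0.39 [ 0.587  0.317 -0.003] [200. 187.]
grip 0.54 [0.641 0.17  0.254] [246. 150.]
pad_a 0.89 [ 0.374 -0.134  0.001] [363. 260.]
pad_a 0.57 [0.538 0.127 0.032] [267. 202.]
[... 646 characters left out ...]
14  0.021] [310. 240.]
grip 0.52 [0.64  0.176 0.254] [310. 153.]
pad_a 0.76 [0.54  0.128 0.03 ] [274. 242.]
pad_a 0.74 [ 0.371 -0.128  0.001] [212. 315.]
pad_a 0.52 [0.545 0.131 0.021] [276. 244.]
pad_b 0.76 [0.54  0.128 0.03 ] [274. 242.]
pad_b 0.74 [ 0.371 -0.128  0.001] [212. 315.]
pad_b 0.52 [0.545 0.131 0.021] [276. 244.]
fence 0.96 [0.633 0.142 0.024] [308. 239.]
fence 0.75 [0.609 0.136 0.001] [299. 248.]
fence 0.52 [0.535 0.127 0.03 ] [272. 242.]
tape_roll 0.96 [ 0.466  0.297 -0.004] [241. 227.]
rubber_stamp 0.81 [ 0.51  -0.052  0.003] [272. 289.]
stapler 0.8 [ 0.625 -0.036  0.003] [319. 282.]
stapler 0.46 [ 0.589  0.32  -0.   ] [282. 220.]
pen_pot 0.59 [0.586 0.321 0.   ] [281. 220.]
```

Run:
```python
import cv2
a=cv2.imread('pics/top0.png')[120:280,180:380]; cv2.imwrite('pics/t1.png',cv2.resize(a,None,fx=4,fy=3.75*1.0666/1.0666,interpolation=cv2.INTER_CUBIC))
a=cv2.imread('pics/side0.png')[130:330,190:360]; cv2.imwrite('pics/s1.png',cv2.resize(a,None,fx=3,fy=3,interpolation=cv2.INTER_CUBIC))
```

```text
(no output)
```

View pics/t1.png

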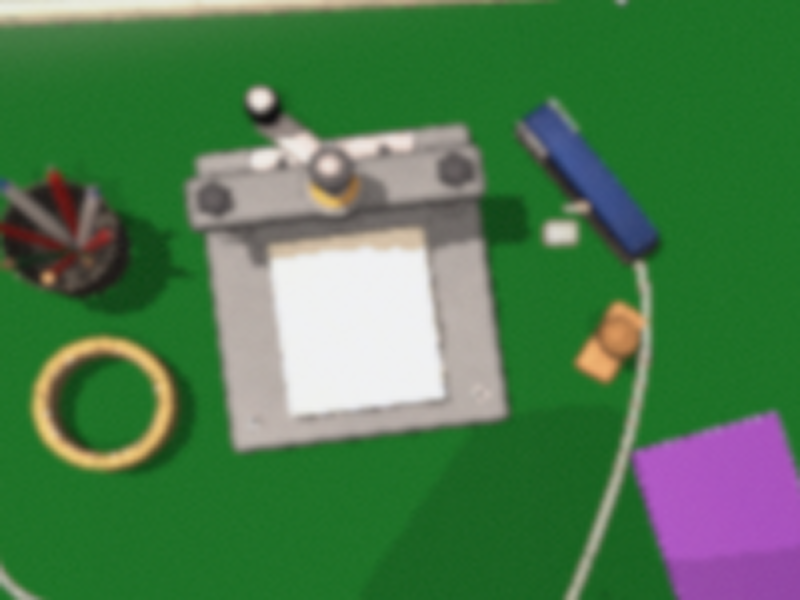

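View pics/s1.png

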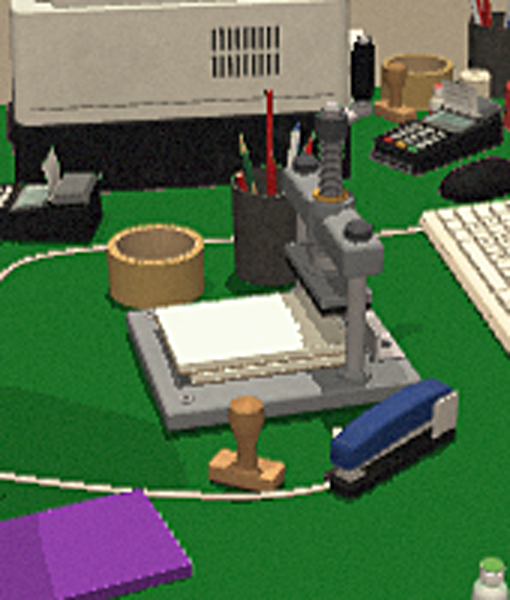

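White stack on the press bed at about (270,200) in the top view is pad_a/pad_b, and the purple block at (363,260) is the look-alike. The crank points to the back left, with its black grip at about (246,147).

```bash
cat > geo.py <<'E'
from h import *
E
python3 - <<'E'
from h import *
c=cam('top')
cv=lambda u,v:(180+u/4,120+v/3.75)
fl,fr=ray(c,cv(237,450),.022),ray(c,cv(508,415),.022)
d=fl-fr; yaw=np.arctan2(-d[0],d[1]); print('bed',fl,fr,np.linalg.norm(d),np.degrees(yaw))
# columns tops/bolts approx z=.155
a,b=ray(c,cv(213,198),.158),ray(c,cv(456,170),.158); d=a-b
print('cols',a,b,np.linalg.norm(d),np.degrees(np.arctan2(-d[0],d[1])),(a+b)/2)
m=(fl+fr)/2; print('origin from bed',m+.165*np.array([np.cos(yaw),np.sin(yaw),0]))
p=[ray(c,cv(*q),.042) for q in[(290,415),(445,398),(425,230),(272,247)]]
for i in range(4): d=p[i]-p[i-1]; print(p[i].round(4),np.linalg.norm(d).round(4),np.degrees(np.arctan2(d[1],d[0])).round(1))
print('grip',ray(c,cv(262,98),.279),'hub',ray(c,cv(332,160),.23))
E
python3 -m pendant '[[[0,60,15,-8,45],[0,62,15,-8,45],[5,62,15,0,45],[10,60,10,0,45],[10,60,10,0,45],[15,60,0,0,45],[25,55,0,0,45],[30,50,0,0,45]]]'
```

```text
bed [0.43541551 0.20570555 0.022     ] [0.45812741 0.01993888 0.022     ] 0.18714990198601666 6.970410172987057
cols [0.60100195 0.20835756 0.158     ] [0.61743035 0.05645311 0.158     ] 0.15279023050948018 6.172523088261653 [0.60921615 0.13240533 0.158     ]
origin from bed [0.61055194 0.13284607 0.022     ]
[0.4597 0.1681 0.042 ] 0.1224 -174.9
[0.4704 0.0633 0.042 ] 0.1054 -84.2
[0.5925 0.0748 0.042 ] 0.1226 5.4
[0.5817 0.179  0.042 ] 0.1048 95.9
grip [0.64363588 0.16917418 0.279     ] hub [0.61335799 0.13153661 0.23      ]
time_s: 2.15
eef_pos: [0.3186, -0.0619, 0.2964]
eef_rot: [0.001, 0.998, 0.059, 0.001]
wrist_force: [1.2, -0.4, -0.1]
opening: 0.528
```

```bash
python3 -m pendant '[[[10,55,0,0,45],[15,55,0,0,45],[15,50,0,0,45],[0,0,0,0,45]]]'
python3 - <<'E'
from h import *
c=cam('wrist','w1.png'); print(c['origin'],rot(c).round(3).tolist())
for t in['pad_a','fence','press_screw','grip','press']:
    for r in spotter.tip_of('wrist',t)[:3]:
        P=w(c,r['at']); print(t,round(r['confidence'],2),P.round(3),px(c,P).round())
E
```

```text
time_s: 2.65
eef_pos: [0.358, 0.0998, 0.2957]
eef_rot: [-0.0, 0.998, 0.064, -0.0]
wrist_force: [-0.5, -0.8, 0.1]
opening: 0.529
[0.43557364 0.10850275 0.43877295] [[0.127, -0.945, -0.301], [-0.992, -0.121, -0.039], [0.0, 0.303, -0.953]]
pad_a 0.88 [ 0.373 -0.131 -0.001] [468. 175.]
```

View pics/w1.png

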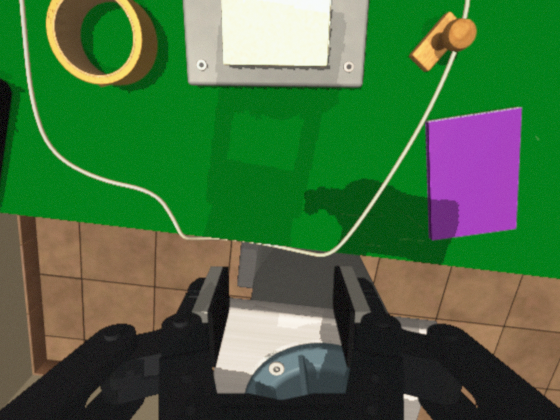

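```bash
python3 -m pendant '[[[40,6,0,0,45],[40,6,0,0,45],[25,2,0,0,45],[0,0,0,0,45]]]'
python3 - <<'E'
from h import *
c=cam('wrist','w2.png'); print(c['origin'],rot(c).round(3).tolist(),f(c),c['cx'],c['cy'])
for t in['pad_a','fence','press_screw','grip','press']:
    for r in spotter.tip_of('wrist',t)[:3]:
        P=w(c,r['at']); print(t,round(r['confidence'],2),P.round(3),px(c,P).round())
E
```

```text
time_s: 3.45
eef_pos: [0.4641, 0.1089, 0.2953]
eef_rot: [-0.0, 0.998, 0.058, -0.0]
wrist_force: [-1.0, 0.9, -0.3]
opening: 0.528
[0.54193389 0.11691329 0.43828229] [[0.117, -0.946, -0.302], [-0.993, -0.111, -0.036], [0.001, 0.304, -0.953]] 364.0870310418303 280.82473139735026 211.9067052367576
pad_a 0.85 [ 0.373 -0.131 -0.002] [452. 252.]
pad_a 0.6 [0.535 0.129 0.027] [269. 101.]
press 0.79 [0.607 0.134 0.002] [272.  31.]
```

View pics/w2.png

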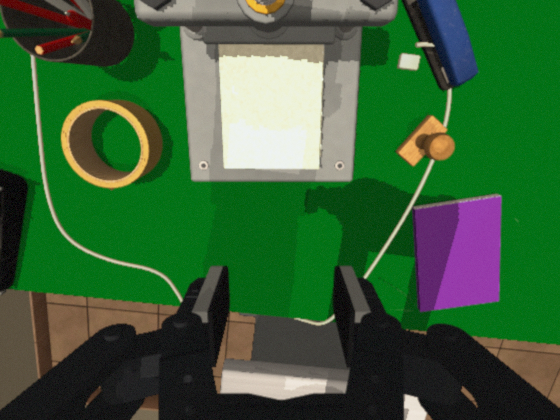

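Run:
```python
from h import *
c=cam('wrist')
fl,fr=ray(c,(192,181),.022),ray(c,(354,180),.022); d=fl-fr; y=np.arctan2(-d[0],d[1])
e=np.array([np.cos(y),np.sin(y),0]);m=(fl+fr)/2
print(fl,fr,np.linalg.norm(d),np.degrees(y),m+.165*e)
y=np.radians(6.8);O=np.array([.6103,.133,0]);
for q in[(222,167),(321,170),(219,43),(325,44)]:
    P=ray(c,q,.042); D=P-O; print(P.round(4),(D[0]*np.cos(y)+D[1]*np.sin(y)).round(4),(-D[0]*np.sin(y)+D[1]*np.cos(y)).round(4))
img=c['img'][20:190,175:375,::-1]; cv2.imwrite('pics/w3.png',cv2.resize(img,None,fx=3.5,fy=3.5,interpolation=cv2.INTER_CUBIC))
```

```text
[0.43401624 0.20977597 0.022     ] [0.45766865 0.0217378  0.022     ] 0.18951989628873178 7.169305325357983 [0.60955243 0.13634917 0.022     ]
[0.4588 0.1733 0.042 ] -0.1457 0.058
[0.4684 0.0646 0.042 ] -0.149 -0.0511
[0.5831 0.1851 0.042 ] -0.0208 0.0549
[0.5948 0.08   0.042 ] -0.0217 -0.0508
```

View pics/w3.png

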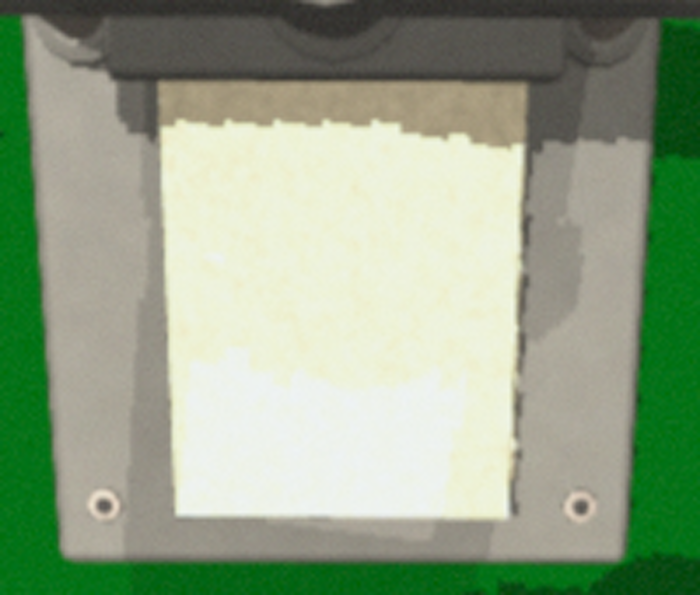

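Pads found: the upper front edge is about 24 mm short, and the press is at (0.610, 0.1345) with a yaw of 7°. Next I'll go down in front of the stack.

```bash
python3 -m pendant '[[[-22,3,-50,0.4,60],[-21,2,-50,0,60],[0,0,-55,0,60],[0,0,-50,0,60],[0,0,-40,0,60],[0,0,-22,0,60],[0,0,-10,0,60],[0,0,0,0,60]]]'
python3 - <<'E'
from h import *
print(monitor.get_obs()['eef_pos'],monitor.get_obs()['wrist_force'])
c=cam('side','s2.png'); cv2.imwrite('pics/s2c.png',cv2.resize(c['img'][160:300,190:340,::-1],None,fx=4,fy=4,interpolation=cv2.INTER_CUBIC))
E
```

```text
time_s: 4.8
eef_pos: [0.4201, 0.1154, 0.0187]
eef_rot: [-0.0, 0.998, 0.063, -0.0]
wrist_force: [-0.5, 0.8, 0.1]
opening: 0.703
[0.42005782 0.11544324 0.01868583] [-0.48857088  0.79223203  0.05082178]
```

View pics/s2c.png

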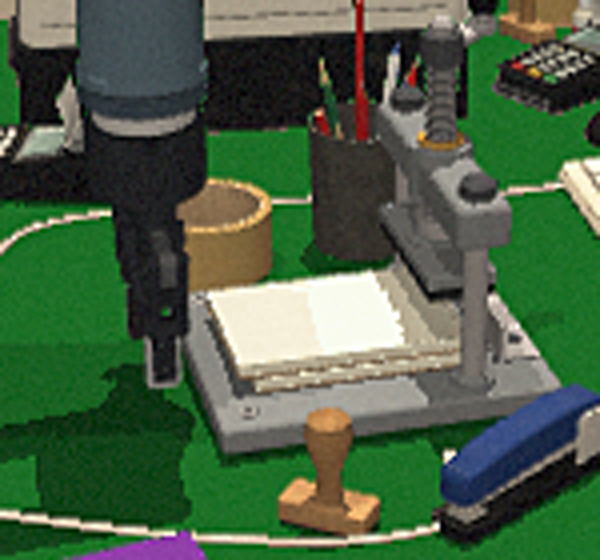

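```bash
python3 - <<'E'
from h import *
c=imaging.camera('side')
P0=np.array([.4201,.1154,0]); n=np.array([-.122,.9925,0])
for k in(-.033,-.04):
  for z in(.018,.024,.03): print(k,z,px(c,P0+n*k+[0,0,z]).round(1))
E
python3 -m pendant '[[[8,1,0,0,60],[8,1,0,0,60],[6,1,0,0,60],[4,0,0,0,60],[3,1,0,0,60],[3,0,0,0,60],[3,0,0,0,60],[0,0,0,0,60]]]'
```

```text
-0.033 0.018 [231.  257.5]
-0.033 0.024 [230.9 255.4]
-0.033 0.03 [230.8 253.3]
-0.04 0.018 [231.5 258.8]
-0.04 0.024 [231.4 256.7]
-0.04 0.03 [231.3 254.6]
time_s: 5.9
eef_pos: [0.4554, 0.1194, 0.0186]
eef_rot: [-0.0, 0.998, 0.063, 0.0]
wrist_force: [-0.3, -0.0, 0.7]
opening: 0.704
```

```bash
python3 -m pendant '[[[2,0.3,0,0,60],[2,0.2,0,0,60],[2,0.3,0,0,60],[2,0.2,0,0,60],[2,0.3,0,0,60],[2,0.2,0,0,60],[2,0.3,0,0,60],[2,0.2,0,0,60]]]'
```

```text
time_s: 6.9
eef_pos: [0.4712, 0.1214, 0.0186]
eef_rot: [-0.0, 0.998, 0.063, -0.0]
wrist_force: [-1.0, -0.2, 0.1]
opening: 0.7
```

```bash
python3 -m pendant '[[[1,0.1,0,0,60],[1,0.1,0,0,60],[1,0.2,0,0,60],[0,0,0,0,60]]]'
```

```text
time_s: 7.4
eef_pos: [0.4744, 0.1218, 0.0187]
eef_rot: [0.0, 0.998, 0.063, 0.0]
wrist_force: [-0.8, -0.8, 0.1]
opening: 0.701
```

```bash
python3 -m pendant '[[[0.8,0.1,0,0,60],[0.8,0.1,0,0,60],[0,0,0,0,60]]]'
```

```text
time_s: 7.78
eef_pos: [0.475, 0.122, 0.0184]
eef_rot: [-0.0, 0.998, 0.063, -0.001]
wrist_force: [-5.7, -0.9, 3.0]
opening: 0.7
```

```bash
python3 -m pendant '[[[0.7,0.1,0,0,60],[0.7,0.1,0,0,60],[0,0,0,0,60]]]'
```

```text
time_s: 8.15
eef_pos: [0.475, 0.1221, 0.018]
eef_rot: [0.0, 0.998, 0.063, -0.002]
wrist_force: [-8.1, -1.8, 4.4]
opening: 0.701
```

```bash
python3 -m pendant '[[[0.7,0.1,0,0,60],[0,0,0,0,60]]]'
```

```text
time_s: 8.4
eef_pos: [0.475, 0.1222, 0.0178]
eef_rot: [-0.0, 0.998, 0.063, -0.003]
wrist_force: [-9.7, -2.2, 5.3]
opening: 0.702
```

Run:
```python
from h import *
c=cam('side','s3.png'); cv2.imwrite('pics/s3c.png',cv2.resize(c['img'][160:300,190:340,::-1],None,fx=5,fy=4.2,interpolation=cv2.INTER_CUBIC))
```

```text
(no output)
```

View pics/s3c.png

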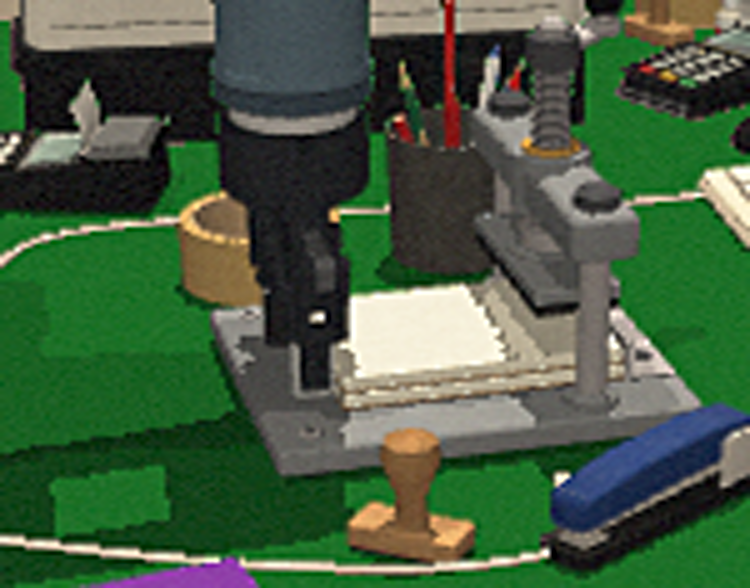

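Both front edges are flush and a hard stop was felt. Now I'll back off, rise and look at the grip.

```bash
python3 -m pendant '[[[-12,-1.5,0,0,60],[-15,-2,10,0,60],[0,0,55,0,50],[0,0,60,0,50],[0,0,60,0,50],[0,0,60,0,50],[0,0,60,0,50],[20,0,40,0,50]]]' && python3 -m pendant '[[[40,5,0,0,50],[40,5,0,0,50],[10,2,0,0,50],[0,0,0,0,50]]]'
python3 - <<'E'
from h import *
c=cam('wrist','w4.png'); print(c['origin'])
for t in['grip','press_screw','pad_a']:
  for g in (spotter.tip_of,):
    for r in g('wrist',t)[:3]:
        P=w(c,r['at']); print(t,round(r['confidence'],2),P.round(3),px(c,P).round())
E
```

```text
time_s: 9.45
eef_pos: [0.4714, 0.119, 0.3678]
eef_rot: [0.0, 0.998, 0.063, 0.003]
wrist_force: [0.3, -0.5, -0.4]
opening: 0.587
time_s: 9.95
eef_pos: [0.5608, 0.1308, 0.3632]
eef_rot: [-0.0, 0.998, 0.063, -0.0]
wrist_force: [0.2, -0.6, -0.5]
opening: 0.586
[0.63847328 0.13956771 0.50623649]
grip 0.72 [0.64  0.174 0.255] [228.  86.]
grip 0.4 [ 0.517 -0.052 -0.003] [401. 200.]
press_screw 0.84 [0.611 0.134 0.228] [283. 135.]
pad_a 0.94 [0.556 0.132 0.029] [278. 161.]
pad_a 0.72 [ 0.372 -0.131 -0.001] [430. 295.]
```

View pics/w4.png

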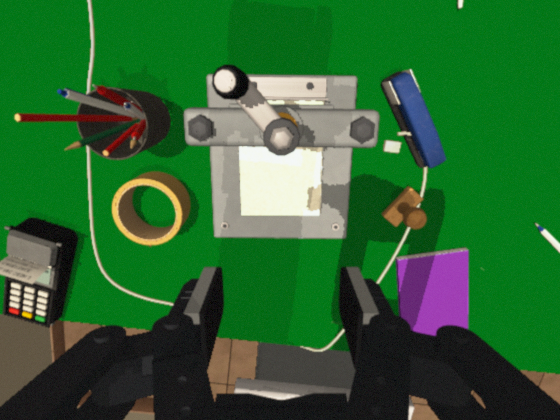

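Run:
```python
from h import *
c=imaging.camera('wrist')
H=ray(c,(282,138),.230);G=ray(c,(229,80),.279);a=ray(c,(201,127),.158);b=ray(c,(362,129),.158)
print('hub',H,'grip',G,np.linalg.norm((H-G)[:2]),'cols',a,b,(a+b)/2,np.linalg.norm(a-b))
for q in[(241,215),(321,216)]: print('pad front',ray(c,q,.042))
f1,f2=ray(c,(214,237),.022),ray(c,(346,237),.022);print(f1,f2)
for q in[(241,215),(321,216)]:
  u=(f1-f2)/np.linalg.norm(f1-f2);e=np.array([u[1],-u[0],0]);print('pad front behind bed front',(ray(c,q,.042)-f1)@e)
```

```text
hub [0.60817444 0.1346182  0.23      ] grip [0.64287544 0.17079818 0.279     ] 0.05013132656449505 cols [0.60101624 0.20989491 0.158     ] [0.61826849 0.059887   0.158     ] [0.60964237 0.13489095 0.158     ] 0.15099672698944855
pad front [0.48005215 0.17292504 0.042     ]
pad front [0.49220779 0.06600921 0.042     ]
[0.43546023 0.20954176 0.022     ] [0.45922857 0.02233258 0.022     ]
pad front behind bed front 0.03962491878932281
pad front behind bed front 0.03821767265022026
```

```bash
python3 -m pendant '[[[40,20,0,0,50],[41,20,0,0,50],[0,0,-40,0,50],[0,0,-40,0,50],[0,0,-30,0,50],[0,0,-14,0,50],[0,0,0,0,50]]]' && python3 -m pendant '[[[0,0,0,0,0],[0,0,0,0,0],[0,0,0,0,0],[0,0,0,0,0],[0,0,0,0,0],[0,0,0,0,0]]]'
python3 - <<'E'
from h import *
c=cam('side','s4.png'); cv2.imwrite('pics/s4c.png',cv2.resize(c['img'][90:250,230:380,::-1],None,fx=4,fy=3.75,interpolation=cv2.INTER_CUBIC))
for r in spotter.tip_of('side','grip')[:2]: print(w(c,r['at']))
E
```

```text
time_s: 11.08
eef_pos: [0.6414, 0.1708, 0.2393]
eef_rot: [-0.0, 0.998, 0.063, -0.001]
wrist_force: [0.2, 0.4, 0.1]
opening: 0.585
time_s: 11.82
eef_pos: [0.6429, 0.1718, 0.242]
eef_rot: [-0.001, 0.998, 0.064, 0.002]
wrist_force: [0.2, 3.5, 6.4]
opening: 0.221
[0.64105631 0.17290054 0.250667  ]
```

View pics/s4c.png

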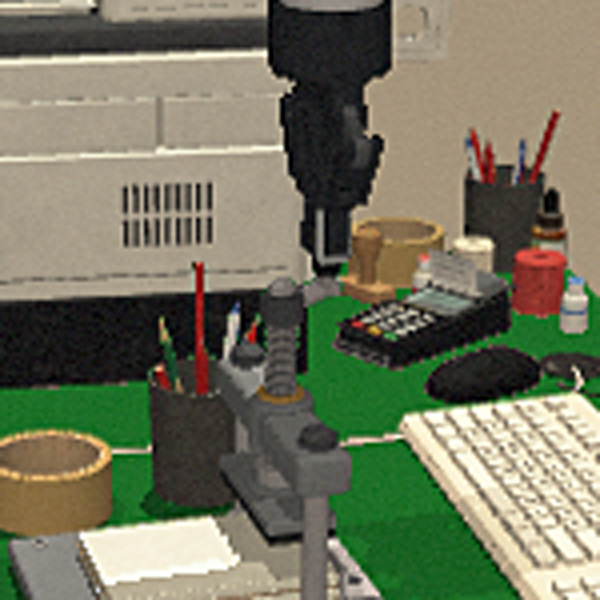

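```bash
cat > rows.py <<'E'
import sys,numpy as np
a0,n,st=float(sys.argv[1]),int(sys.argv[2]),float(sys.argv[3])
a=np.radians(a0-st*np.arange(n+1)); d=50*np.diff(np.c_[np.cos(a),np.sin(a)],axis=0)
cs=np.round(np.cumsum(d,0),1); r=np.diff(np.vstack([[0,0],cs]),axis=0)
print([[round(x,1)+0,round(y,1)+0,round(-16*st/360,2),0,0] for x,y in r], 'end',a0-n*st)
E
python3 rows.py 48 8 15;python3 rows.py -72 8 15;python3 rows.py 168 8 15
```

```text
[[np.float64(8.5), np.float64(-9.9), -0.67, 0, 0], [np.float64(5.6), np.float64(-11.8), -0.67, 0, 0], [np.float64(2.4), np.float64(-12.8), -0.67, 0, 0], [np.float64(-1.0), np.float64(-13.1), -0.67, 0, 0], [np.float64(-4.4), np.float64(-12.3), -0.67, 0, 0], [np.float64(-7.4), np.float64(-10.7), -0.67, 0, 0], [np.float64(-9.9), np.float64(-8.5), -0.67, 0, 0], [np.float64(-11.8), np.float64(-5.6), -0.67, 0, 0]] end -72.0
[[np.float64(-12.8), np.float64(-2.4), -0.67, 0, 0], [np.float64(-13.0), np.float64(1.0), -0.67, 0, 0], [np.float64(-12.4), np.float64(4.4), -0.67, 0, 0], [np.float64(-10.7), np.float64(7.4), -0.67, 0, 0], [np.float64(-8.5), np.float64(9.9), -0.67, 0, 0], [np.float64(-5.6), np.float64(11.8), -0.67, 0, 0], [np.float64(-2.4), np.float64(12.8), -0.67, 0, 0], [np.float64(1.0), np.float64(13.0), -0.67, 0, 0]] end -192.0
[[np.float64(4.4), np.float64(12.3), -0.67, 0, 0], [np.float64(7.4), np.float64(10.8), -0.67, 0, 0], [np.float64(9.9), np.float64(8.4), -0.67, 0, 0], [np.float64(11.8), np.float64(5.7), -0.67, 0, 0], [np.float64(12.8), np.float64(2.3), -0.67, 0, 0], [np.float64(13.0), np.float64(-1.0), -0.67, 0, 0], [np.float64(12.3), np.float64(-4.3), -0.67, 0, 0], [np.float64(10.8), np.float64(-7.4), -0.67, 0, 0]] end 48.0
```

```bash
python3 -m pendant '[[[9.5,-9.4,1.5,0,0],[5.6,-11.8,-0.7,0,0],[2.4,-12.8,-0.7,0,0],[-1,-13.1,-0.6,0,0]]]'
```

```text
time_s: 12.42
eef_pos: [0.6563, 0.1252, 0.2393]
eef_rot: [-0.001, 0.998, 0.064, -0.002]
wrist_force: [-11.8, 8.5, 6.3]
opening: 0.218
```

```bash
python3 -m pendant '[[[-4.4,-12.3,-0.7,0,0],[-7.4,-10.7,-0.6,0,0],[-9.9,-8.5,-0.7,0,0],[-11.8,-5.6,-0.7,0,0]]]'
```

```text
time_s: 12.92
eef_pos: [0.6246, 0.0894, 0.2369]
eef_rot: [-0.002, 0.998, 0.064, 0.001]
wrist_force: [1.3, 13.3, 1.8]
opening: 0.217
```

```bash
python3 -m pendant '[[[-12.8,-2.4,-0.7,0,0],[-13,1,-0.7,0,0],[-12.4,4.4,-0.6,0,0],[-10.7,7.4,-0.7,0,0]]]'
```

```text
time_s: 13.42
eef_pos: [0.5774, 0.0965, 0.2346]
eef_rot: [0.001, 0.998, 0.063, 0.002]
wrist_force: [7.1, 0.4, -2.6]
opening: 0.215
```

```bash
python3 -m pendant '[[[-8.5,9.9,-0.7,0,0],[-5.6,11.8,-0.7,0,0],[-2.4,12.8,-0.6,0,0],[1,13,-0.7,0,0]]]'
```

```text
time_s: 13.92
eef_pos: [0.5578, 0.1432, 0.2317]
eef_rot: [0.001, 0.998, 0.063, -0.003]
wrist_force: [-12.1, -4.7, 8.5]
opening: 0.216
```

```bash
cat > fit.py <<'E'
import numpy as np
from scipy.optimize import least_squares
P=np.array([[.6429,.1718],[.6563,.1252],[.6246,.0894],[.5774,.0965],[.5578,.1432]])
r=least_squares(lambda c:np.hypot(*(P-c[:2]).T)-.05,[.609,.1345]);c=r.x;print(c,r.fun)
F=np.array([[.2,3.5],[-11.8,8.5],[1.3,13.3],[7.1,.4],[-12.1,-4.7]])
for p,f in zip(P,F):
    e=(p-c)/np.linalg.norm(p-c);t=np.array([e[1],-e[0]]);print(np.degrees(np.arctan2(e[1],e[0])).round(1),'rad',(f@e).round(1),'drag',(-f@t).round(1))
E
python3 fit.py
```

```text
[0.60748569 0.13642786] [ 5.35859216e-05  8.89411452e-05  4.51770405e-05 -6.17046833e-06
  1.45083360e-04]
45.0 rad 2.6 drag 2.3
-13.0 rad -13.4 drag 5.6
-70.0 rad -12.1 drag 5.8
-127.0 rad -4.6 drag 5.4
172.2 rad 11.4 drag 6.3
```

```bash
python3 -m pendant '[[[2,14,-0.7,0,0],[7.2,11,-0.6,0,0],[9.5,8.6,-0.7,0,0],[11.4,5.9,-0.7,0,0]]]'
```

```text
time_s: 14.42
eef_pos: [0.59, 0.1836, 0.229]
eef_rot: [0.001, 0.998, 0.063, -0.001]
wrist_force: [-5.8, -4.2, 3.2]
opening: 0.219
```

```bash
python3 -m pendant '[[[12.8,2.3,-0.7,0,0],[13,-1,-0.7,0,0],[12.3,-4.3,-0.6,0,0],[10.8,-7.4,-0.7,0,0]]]'
```

```text
time_s: 14.92
eef_pos: [0.6393, 0.1751, 0.2263]
eef_rot: [-0.001, 0.998, 0.064, -0.0]
wrist_force: [-3.4, 4.1, 2.2]
opening: 0.218
```

```bash
python3 -m pendant '[[[8.5,-9.9,-0.7,0,0],[5.6,-11.8,-0.7,0,0],[2.4,-12.8,-0.6,0,0],[-1,-13.1,-0.7,0,0]]]'
```

```text
time_s: 15.42
eef_pos: [0.6564, 0.1269, 0.2237]
eef_rot: [-0.001, 0.998, 0.064, 0.002]
wrist_force: [1.8, 5.1, -0.5]
opening: 0.216
```

```bash
cat > drag.py <<'E'
import sys,numpy as np
x,y,fx,fy=map(float,sys.argv[1:5]); p=np.array([x,y])-[.6075,.1364]; e=p/np.hypot(*p);f=np.array([fx,fy])
print('R',np.hypot(*p).round(4),'ang',np.degrees(np.arctan2(p[1],p[0])).round(1),'rad',(f@e).round(1),'drag',(-f@[e[1],-e[0]]).round(1))
E
python3 rows.py -12 16 7.5 | sed 's/np.float64//g'
```

```text
[[(-1.8), (-6.3), -0.33, 0, 0], [(-2.6), (-6.0), -0.33, 0, 0], [(-3.3), (-5.6), -0.33, 0, 0], [(-4.1), (-5.2), -0.33, 0, 0], [(-4.6), (-4.5), -0.33, 0, 0], [(-5.3), (-3.9), -0.33, 0, 0], [(-5.7), (-3.2), -0.33, 0, 0], [(-6.1), (-2.5), -0.33, 0, 0], [(-6.3), (-1.6), -0.33, 0, 0], [(-6.5), (-0.7), -0.33, 0, 0], [(-6.5), (0.0), -0.33, 0, 0], [(-6.5), (1.0), -0.33, 0, 0], [(-6.3), (1.8), -0.33, 0, 0], [(-6.0), (2.5), -0.33, 0, 0], [(-5.6), (3.4), -0.33, 0, 0], [(-5.2), (4.0), -0.33, 0, 0]] end -132.0
```

```bash
python3 -m pendant '[[[-4.4,-12.3,-0.7,0,0],[-7.4,-10.7,-0.6,0,0]]]'
```

```text
time_s: 15.68
eef_pos: [0.6446, 0.1031, 0.2223]
eef_rot: [-0.0, 0.998, 0.063, 0.002]
wrist_force: [3.7, 5.5, 0.0]
opening: 0.22
```

```bash
python3 -m pendant '[[[-9.9,-8.5,-0.7,0,0],[-11.8,-5.6,-0.7,0,0]]]'
```

```text
time_s: 15.92
eef_pos: [0.6227, 0.0889, 0.221]
eef_rot: [-0.0, 0.998, 0.063, 0.002]
wrist_force: [4.7, 5.3, -0.8]
opening: 0.217
```

Run:
```python
from h import *
c=cam('side','s5.png'); cv2.imwrite('pics/s5c.png',cv2.resize(c['img'][185:265,255:355,::-1],None,fx=7,fy=7,interpolation=cv2.INTER_CUBIC))
o=monitor.get_obs();print(o['time_s'],o['eef_pos'],o['wrist_force'])
```

```text
15.975 [0.62136575 0.08853935 0.22087705] [0.80146476 1.90341227 0.23911913]
```

View pics/s5c.png

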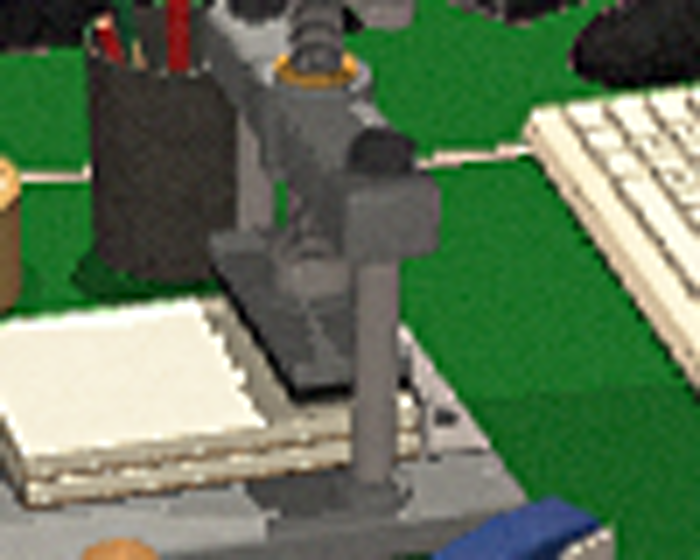

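Plate is close but not yet biting (gap of some mm at crop (300,395)), and drag is still about 6 N. Continuing.

```bash
python3 -m pendant '[[[-12.8,-2.4,-0.7,0,0],[-13,1,-0.7,0,0]]]'
```

```text
time_s: 16.23
eef_pos: [0.5971, 0.0875, 0.2197]
eef_rot: [-0.0, 0.998, 0.063, 0.002]
wrist_force: [8.1, 5.7, -1.4]
opening: 0.215
```

```bash
python3 -m pendant '[[[-12.4,4.4,-0.6,0,0],[-10.7,7.4,-0.7,0,0]]]'
```

```text
time_s: 16.48
eef_pos: [0.5743, 0.0989, 0.2184]
eef_rot: [0.001, 0.998, 0.063, 0.003]
wrist_force: [10.3, 1.6, -3.6]
opening: 0.216
```

```bash
python3 -m pendant '[[[-8.5,9.9,-0.7,0,0],[-5.6,11.8,-0.7,0,0]]]'
```

```text
time_s: 16.73
eef_pos: [0.5601, 0.1198, 0.2171]
eef_rot: [0.001, 0.998, 0.063, 0.002]
wrist_force: [9.5, -3.4, -3.2]
opening: 0.219
```

```bash
python3 drag.py .6227 .0889 4.7 5.3;python3 drag.py .5971 .0875 8.1 5.7; python3 drag.py .5743 .0989 10.3 1.6; python3 drag.py .5601 .1198 9.5 -3.4
```

```text
R 0.0499 ang -72.3 rad -3.6 drag 6.1
R 0.05 ang -102.0 rad -7.3 drag 6.7
R 0.0501 ang -131.5 rad -8.0 drag 6.7
R 0.0502 ang -160.7 rad -7.8 drag 6.3
```

```bash
python3 -m pendant '[[[-1.2,12.8,-0.9,0,0],[2,13,-0.9,0,0]]]'
```

```text
time_s: 16.98
eef_pos: [0.5582, 0.1457, 0.2155]
eef_rot: [0.001, 0.998, 0.063, -0.001]
wrist_force: [-7.6, -4.9, 9.3]
opening: 0.217
```

```bash
python3 -m pendant '[[[4.4,12.3,-0.8,0,0],[7.4,10.8,-0.8,0,0]]]'
```

```text
time_s: 17.23
eef_pos: [0.5701, 0.17, 0.2141]
eef_rot: [0.001, 0.998, 0.063, -0.001]
wrist_force: [-6.1, -1.9, 8.4]
opening: 0.217
```

```bash
python3 -m pendant '[[[8.9,8.4,-0.3,0,0],[11.5,5.7,-0.4,0,0]]]'
```

```text
time_s: 17.48
eef_pos: [0.5909, 0.1839, 0.2129]
eef_rot: [0.001, 0.998, 0.063, -0.001]
wrist_force: [-3.9, -3.7, 4.8]
opening: 0.215
```

```bash
python3 -m pendant '[[[12.8,2.3,-0.7,0,0]]]'
```

```text
time_s: 17.6
eef_pos: [0.6036, 0.1865, 0.2122]
eef_rot: [0.0, 0.998, 0.064, -0.001]
wrist_force: [-7.5, -1.0, 6.2]
opening: 0.219
```

```bash
python3 -m pendant '[[[13,-1,-0.7,0,0]]]'
```

```text
time_s: 17.73
eef_pos: [0.6165, 0.1858, 0.2116]
eef_rot: [0.0, 0.998, 0.064, -0.001]
wrist_force: [-7.9, -0.2, 7.6]
opening: 0.218
```

```bash
python3 drag.py .5909 .1839 -3.9 -3.7;python3 drag.py .6036 .1865 -7.5 -1; python3 drag.py .6165 .1858 -7.9 -.2; python3 rows.py 78 6 15
python3 - <<'E'
from h import *
c=cam('side','s6.png'); cv2.imwrite('pics/s6c.png',cv2.resize(c['img'][185:265,255:355,::-1],None,fx=7,fy=7,interpolation=cv2.INTER_CUBIC))
E
```

```text
R 0.0503 ang 109.3 rad -2.2 drag 4.9
R 0.0503 ang 94.5 rad -0.4 drag 7.6
R 0.0502 ang 79.7 rad -1.6 drag 7.7
[[np.float64(12.3), np.float64(-4.4), -0.67, 0, 0], [np.float64(10.8), np.float64(-7.4), -0.67, 0, 0], [np.float64(8.4), np.float64(-9.9), -0.67, 0, 0], [np.float64(5.7), np.float64(-11.8), -0.67, 0, 0], [np.float64(2.3), np.float64(-12.8), -0.67, 0, 0], [np.float64(-1.0), np.float64(-13.0), -0.67, 0, 0]] end -12.0
```

View pics/s6c.png

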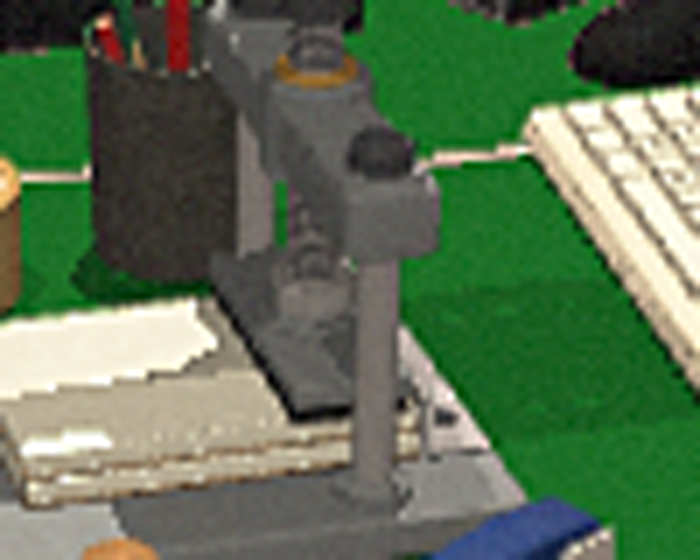

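```bash
python3 - <<'E'
from h import *
c=imaging.camera('side')
for z in(.04,.042,.045,.055): print(z,px(c,np.array([.6075,.1364,z])-.023*np.array([.9925,.122,0])-.058*np.array([-.122,.9925,0])))
E
python3 -m pendant '[[[12.3,-4.4,-0.8,0,0]]]'
```

```text
0.04 [297.23868006 246.40610764]
0.042 [297.24970384 245.70668058]
0.045 [297.26626409 244.65598047]
0.055 [297.3216789  241.14007035]
time_s: 17.95
eef_pos: [0.6284, 0.1821, 0.211]
eef_rot: [-0.0, 0.998, 0.064, -0.001]
wrist_force: [-9.3, 1.4, 8.4]
opening: 0.216
```

```bash
python3 -m pendant '[[[10.8,-7.4,-0.8,0,0]]]'
```

```text
time_s: 18.08
eef_pos: [0.6394, 0.1751, 0.2103]
eef_rot: [-0.001, 0.998, 0.064, -0.001]
wrist_force: [-10.1, 4.4, 8.5]
opening: 0.214
```

Drag went 6 → 7.7 → 9.0 → 10.6 N, so the bite was about 50° ago. That's an eighth of a turn; releasing.

```bash
python3 -m pendant '[[[-2,1.5,2,0,50],[0,0,0,0,50],[0,0,0,0,50],[0,0,0,0,50],[0,0,20,0,50],[0,0,50,0,50],[0,0,50,0,50],[-30,0,30,0,50]]]' && python3 -m pendant '[[[-50,0,0,0,50],[-10,0,0,0,50],[0,0,0,0,50]]]'
python3 - <<'E'
from h import *
c=cam('wrist'); a=c['img'][:,:,::-1].copy()
for t in['grip','press_screw','pad_a']:
    for r in spotter.tip_of('wrist',t)[:2]:
        P=w(c,r['at']); print(t,round(r['confidence'],2),P.round(3),px(c,P).round())
s=cam('side')
for t in['tape_roll','rubber_stamp','stapler','pen_pot']:
    for r in spotter.tip_of('side',t)[:1]: print(t,w(s,r['at']).round(3))
b=cv2.resize(s['img'][150:290,240:350,::-1],None,fx=3,fy=3)
cv2.imwrite('pics/fin.png',np.hstack([cv2.resize(a[:260,150:400],None,fx=1.6,fy=1.615),b]))
E
```

```text
time_s: 19.08
eef_pos: [0.6098, 0.1747, 0.3657]
eef_rot: [-0.0, 0.998, 0.063, 0.003]
wrist_force: [0.1, 0.6, 0.8]
opening: 0.584
time_s: 19.45
eef_pos: [0.5485, 0.1751, 0.3625]
eef_rot: [0.0, 0.998, 0.063, 0.001]
wrist_force: [0.4, -1.5, -0.3]
opening: 0.584
grip 0.83 [0.642 0.173 0.223] [298.  76.]
press_screw 0.68 [0.609 0.135 0.197] [336. 126.]
press_screw 0.22 [0.642 0.175 0.222] [295.  76.]
pad_a 0.96 [ 0.372 -0.133 -0.001] [460. 292.]
pad_a 0.71 [0.559 0.133 0.031] [312. 155.]
tape_roll [ 0.467  0.296 -0.002]
rubber_stamp [ 0.513 -0.05   0.   ]
stapler [ 0.627 -0.034  0.009]
pen_pot [ 0.584  0.324 -0.001]
```

View pics/fin.png

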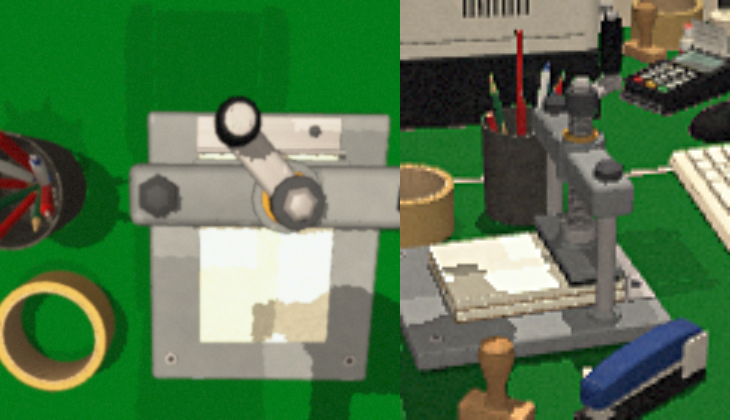

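```bash
python3 -c "
from bench import order; print(order.hand_in())"
```

```text
the job is handed in; nothing more can be done
None
```

The pads are square against the fence and clamped, and the job is handed in at about 19.5 s of the 72 s allowed. No verdict was reported.

**Pushing:** I pushed both pads back with two spread fingers until they hit a hard stop at about 10 N. Their front edges were then flush. The network puts the pad origin at x = 0.559, which matches "spine at the fence" to within its few-millimetre accuracy.

**Winding:** I held the black grip and wound it clockwise about 1.98 turns without letting go. The drag stayed near 6 N, then rose through 7.7 and 9.0 to 10.6 N. That puts the bite about 50° before the stop, slightly over an eighth of a turn. I estimate 80–100 N on the stack, but that comes from the pull on the grip; the clamp force itself was not measured.

**Last checks:**
- **Screw and crank:** the screw sits at 0.197 m, where the winding should have left it (0.198 m). The crank stayed where I left it.
- **Bystanders:** the tape roll, stamp, stapler and pen pot are where they started, to within detector noise (largest difference 6 mm in height, on the stapler). I did not touch the purple look-alike.
- **Robot:** the gripper is clear of everything.

**Disagreements:**
- One wrist-camera measurement after the push put the pads' front edge 2–4 mm short of its expected place. I went by the hard stop and the network position instead.
- The network placed the screw axis 1–3 mm from the centre I fitted while winding, so the first part-turn carried up to about 13 N of sideways force until I corrected it. Up to about 8 N remained at times later.

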